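# Free the jammed tray of the dish reader

## Robot

A 6-joint arm with a two-finger parallel gripper is mounted at the origin on the work surface. World frame = base frame: x ahead of the robot, y to its left, z up, the work surface at z = 0. Lengths are in m, angles in rad, forces in N, time in s.
With the tool pointing down it reaches from about 0.35 to 0.875 m from the base axis. Payload 4.2 kg.
Tool frame: the origin (TCP) lies on the centre line of the jaws, within the pads' length; the fingertips stand 14 mm ahead of it and the grasp point (between the pads) lies 5 mm behind it (arm.nose_length is the distance from the TCP to the fingertips, in m); y points along the fingers, z is the direction in which the jaws open and shut, and the axes are right-handed (so a half turn about y gives the same grasp; the last joint's range is limited). The gripper opens to 85 mm and grips with 20 to 120 N. Pads are 22 mm wide; open, the fingers measure 114 mm over their backs; the gripper's body (76 mm by 85 mm) begins 54 mm behind the grasp point. The pads swing forward as they close: fully open they stand 13 mm farther back than shut.
Start: joints at [1.368, 0.385, 0.008, 0, -1.194, -0.259], TCP at [0.278, 0.56, 0.245] pointing down, gripper open.
Joint ranges: [-3.14, 3.14], [-1.21, 2.06], [-1.07, 1.41], [-3.16, 2.05], [-2.99, -0.16], [-3.1, 3.1]. Speed limits (rad/s): [2.79, 2.79, 3.14, 3.14, 3.14, 3.14].

## Interface

Orientations are given as a rotation vector (axis times angle).
In Python, from rig import read_state, vision, arm gives the robot as it stands. The module is installed in compiled form; this text tells all that it offers.
- The arm moves only by the tool step_arm, never from a script. Its arguments are lists of equal length, an entry for each row: "slide": the shift along the tool's x, y, z in m, a list of three; "angular": the turn, a rotation vector about the tool's x, y, z in degrees, a list of three. A call has 1 to 5 rows; each row is the pose to reach, as a shift and turn from the pose commanded when the call began, along the tool's axes at that moment; what a row does not reach only later rows make up. A row lasts 1/8 s, in which the tool goes at most 62.5 mm and 10.7 degrees, less where a joint would pass 70% of its speed; a pose out of reach is approached as far as the arm can. A call with a gripper value outside its range is refused whole. "fingers" is the closure in counts, from 0 (fully open) to 255 (shut), set as the call begins (left out, the last holds). The fingers move at their own pace and stop on an object; "newtons" is the grip in N (left out, the last holds). Time passes only in rows, so rows that repeat a pose let the fingers close. It gives the time, the measured TCP pose, the force and the opening at its end, in the units of the state.
- read_state(): the state, without advancing time (a new reading comes with each control period).
- vision.capture(name): name is "scene" or "top" or "wrist"; returns (picture, depth): 384x512x3 uint8, red, green, blue; 384x512 float32, m along the optical axis (not along the pixel's ray), 0 where there is no reading.
- vision.camera_params(name): a dict with "camera_matrix" (3x3 intrinsics, pixels), "R" (3x3) and "t" (3): a world point X has camera coordinates R X + t. Camera axes: x right, y down, z forward; pixel columns grow to the right and rows downward; lengths in m; the calibration is good to about 2 mm. A picture is of the moment at which its call begins: read the wrist's pose just before it. camera_params takes no time and is no camera call; for the wrist camera it gives the pose at the moment of the call.
- arm.finish_job(): hands the job in, once; it reports no verdict.
The state is a dict: "clock": time; "joint_positions": joint angles; "joint_vel": joint speeds; "effort": joint torques, N m; "position": TCP position; "tcp_rot": TCP orientation; "force": force on the tool from outside, world axes, zero at the start; "torque": the same for the moment, N m; "width": opening from 0.0 (shut) to 1.0 (fully open).
Only numpy, scipy, OpenCV 4.12 (cv2) and the standard library are available. Lean on these libraries where they do the work, as an engineer would, in place of code of your own. Each camera call takes 0.05 s, during which the arm holds its last target. There are 200 camera calls.

## Task

The tray of the white dish reader is latched shut with a dish inside. Take the orange-handled release rod from its wooden stand, push it through the service holes in the reader's top to find the hidden spring catch by touch and press it gently, without forcing it, until the tray springs ajar. Then stand the rod back in its stand, draw the blue tray fully out by its black tab and let go, leaving the stacked dishes where they are.

Things in the scene. Friction and masses are not known exactly. Their poses are not given: they have to be found in the camera images.
- reader: White dish reader, 220 (x, depth) x 210 (y, width) x 130 (z, height) mm, fixed to the table. Origin: centre of its underside; its front (blue tray) faces its own -x. A yellow plate in its flat top has three round service holes, 14 mm wide, 8 mm deep, rims countersunk, in a row along y; black dust flaps hide the inside but do not resist. More than 30 N from the rod on the reader damages it.
- hole_left (a point): Centre of the service hole on the reader's own +y side, 24 mm from the middle hole, at the level of the top (130 mm above the table). Axes as the reader's. The sprung catch under the holes starts to yield straight down at about 4 N, frees the tray after about 6 mm of travel at 7 to 9 N, and meets a hard stop at 8 mm.
- hole_mid (a point): Centre of the middle service hole, in the middle of the reader's top, at the top's level. The one hidden catch is a flat level plate, 24 mm along y, 34 mm along x, its centre anywhere from 24 mm left to 24 mm right of this point, so it lies under one or two of the holes; its face is 16 to 44 mm below the top. Elsewhere the rod meets nothing down to the inner deck, 60 mm below the top.
- hole_right (a point): Centre of the service hole on the reader's own -y side, 24 mm from the middle hole, at the level of the top.
- tray (a joint): How far the blue-fronted tray is out, in m: 0 shut (latched), 0.10 fully out. It moves along the reader's own -x. Once the catch is tripped a spring pushes it out to about 0.03 by itself; the rest needs a pull of 2 to 4 N. It stays where it is left.
- tray_tab (a point): Grip point in the black tab on the tray's front, moving with the tray; axes as the reader's. The tab is an upright fin 14 mm thick (along the reader's y), 30 mm high, reaching 41 mm out from the tray's front; this point is 25 mm out, 10 mm below the tab's top edge and 40 mm below the reader's top. Pinch it from above, fingers closing along the reader's y.
- rod: Release rod, 150 mm long, about 0.1 kg: round steel shaft 8 mm thick and 85 mm long below a square orange handle 20 x 20 x 65 mm (sides along its x and y). Origin: the shaft's tip; z runs up along the rod, so the handle spans z = 85 to 150 mm. It starts upright in the stand.
- stand: Wooden block 60 x 60 x 100 mm high, fixed to the table, with a 14 mm wide, 90 mm deep round hole in the middle of its top with a countersunk rim. Origin: centre of its underside. The rod stands in it with the handle resting on the top, its tip 15 mm above the table.
- tall_stack: Bystander: stack of five red culture dishes, 90 mm across, 80 mm high. Origin: centre of its underside.
- short_stack: Bystander: stack of three red culture dishes, 90 mm across, 48 mm high. Origin: centre of its underside.
- cream_stack: Bystander: stack of two cream culture dishes, 90 mm across, 32 mm high. Origin: centre of its underside.
Not all that is in view belongs to the job. There is more than one size of the rod; the job needs the largest.

How it is judged:
By the outcome, as a careful person would: the job done as asked, in the order asked, and still so for the second after the job is handed in, with the robot touching nothing.
It also fails if it takes over 61 s, if anything falls off the work surface, if the arm or the gripper's body presses on something with over 40 N, if the wrist force passes 120 N, or if a joint passes its speed limit or range.

## Working session

There is one attempt and no reset: what is moved stays moved. The work goes in short steps, Python scripts to look and compute and a tool call to move; the robot and the scene stay as the last step left them, time stands still between calls to the robot, and variables do not carry over. Pictures are saved under pics/ and viewed, about 8 in all and at most 12, crops included, and the job is handed in when it is done.

Besides the shell and the picture viewer there is one more tool, called after "Emit:" as a command line: name --argument value ..., lists and objects as JSON in quotes. step_arm: Moves the arm, as the interface text tells. Its arguments: {"type":"object","properties":{"slide":{"type":"array","items":{"type":"array","items":{"type":"number"}}},"angular":{"type":"array","items":{"type":"array","items":{"type":"number"}}},"fingers":{"type":"number"},"newtons":{"type":"number"}},"required":["slide","angular"]}

```bash
mkdir -p pics
python3 - <<'E'
from rig import read_state, vision, arm
import cv2, numpy as np
s=read_state(); print({k:np.round(v,4).tolist() for k,v in s.items()}, arm.nose_length)
for n in ["scene","top"]:
    im,d=vision.capture(n); p=vision.camera_params(n)
    cv2.imwrite(f"pics/{n}0.png",cv2.cvtColor(im,cv2.COLOR_RGB2BGR)); np.savez(f"{n}0.npz",im=im,d=d,K=p["camera_matrix"],R=p["R"],t=p["t"])
    print(n,np.round(p["camera_matrix"],1).tolist(),np.round(-p["R"].T@p["t"],3),(d>0).mean())
a=cv2.imread("pics/scene0.png");b=cv2.imread("pics/top0.png")
E
```

```text
{'clock': 0.0, 'joint_positions': [1.3676, 0.3856, 0.0066, -0.0006, -1.194, -0.2586], 'joint_vel': [-0.0002, -0.0004, 0.0006, -0.002, 0.0003, 0.0022], 'effort': [-0.0001, -39.2281, 18.8393, 4.186, -0.0048, 0.0], 'position': [0.2782, 0.5591, 0.2442], 'tcp_rot': [-0.4615, -1.9622, 1.9665], 'force': [0.8678, -0.2619, 0.0612], 'torque': [0.0307, 0.0668, -0.0224], 'width': 0.9993} 0.014
scene [[450.4, 0.0, 254.7], [0.0, 450.4, 189.8], [0.0, 0.0, 1.0]] [ 1.155 -0.412  0.728] 0.99578857421875
top [[454.7, 0.0, 249.3], [0.0, 454.7, 190.2], [0.0, 0.0, 1.0]] [0.434 0.009 1.276] 0.9962056477864584
```

View pics/scene0.png

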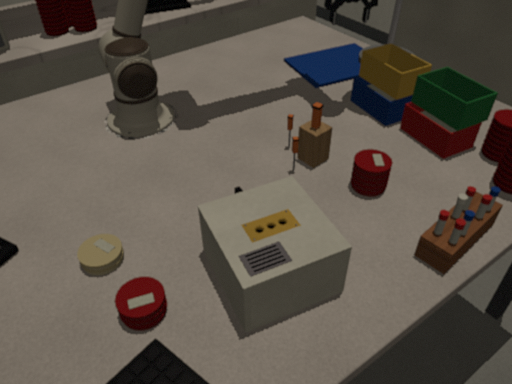

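View pics/top0.png

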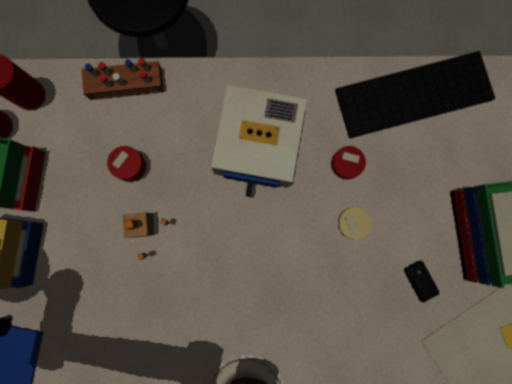

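Candidates for the rod: the orange handle in the wooden stand (scene (317,115), top (128,224)), and two small decoys at scene (290,122) and (296,145), top (165,221) and (143,256). I choose the one in the stand. The reader's plate is at top (260,133), the tab at (250,190).

```bash
cat > h.py <<'E'
import numpy as np, cv2
from scipy.spatial.transform import Rotation as Ro
def ray(P,uv,z):
    K,R,t=P["K"],P["R"],P["t"]; c=-R.T@t
    d=R.T@np.linalg.inv(K)@np.array([uv[0],uv[1],1.0]); return c+d*(z-c[2])/d[2]
def proj(P,X):
    q=P["K"]@(P["R"]@np.asarray(X)+P["t"]); return q[:2]/q[2]
def grab(name,fn=None):
    from rig import vision
    p=vision.camera_params(name); im,d=vision.capture(name)
    if fn: cv2.imwrite(fn,cv2.cvtColor(im,cv2.COLOR_RGB2BGR))
    return im,d,dict(K=p["camera_matrix"],R=p["R"],t=p["t"])
def blobs(m,amin=5):
    n,l,s,c=cv2.connectedComponentsWithStats(m.astype(np.uint8)); return [(c[i],s[i]) for i in range(1,n) if s[i][4]>=amin],l
def tomove(st,dworld):
    "world shift -> tool axes"
    return Ro.from_rotvec(st["tcp_rot"]).inv().apply(dworld)
E
python3 - <<'E'
from h import *
for n in ["top","scene"]:
    z=np.load(n+"0.npz"); P=dict(K=z["K"],R=z["R"],t=z["t"]); im=z["im"]; d=z["d"]
    hsv=cv2.cvtColor(im,cv2.COLOR_RGB2HSV)
    print(n)
    H,S,V=[hsv[...,i].astype(int) for i in range(3)]
    for nm,m in [("yellow",(H>15)&(H<25)&(S>150)&(V>100)),("orange",(H>=3)&(H<13)&(S>150)&(V>60)),("blue",(H>105)&(H<120)&(S>150))]:
        for c,s in blobs(m,12)[0]:
            zz=d[int(c[1]),int(c[0])]
            K=P["K"];x=P["R"].T@(zz*np.linalg.inv(K)@np.array([c[0],c[1],1])-P["t"])
            print(nm,np.round(c,1),s,"depthpt",np.round(x,3))
    if n=="top":
        # reader white top
        m=((S<60)&(V>150)).astype(np.uint8); cs,_=cv2.findContours(m[70:190,200:315].copy(),0,2)
        k=max(cs,key=cv2.contourArea)+[200,70]; r=cv2.minAreaRect(k); print("reader",r, [np.round(ray(P,q,.13),3) for q in cv2.boxPoints(r)])
        # holes
        sub=V[118:150,236:284]; b,_=blobs(sub<60,3)
        for c,s in b: print("hole",c+[236,118],s[4],np.round(ray(P,c+[236,118],.13),4))
        print("V tab",V[175:200,236:264].min(), [ (np.round(c+[236,175],1),s[4],np.round(ray(P,c+[236,175],.1),4)) for c,s in blobs(V[175:200,236:264]<45,6)[0]])
E
```

```text
top
yellow [258.8 132.3] [240 121  39  23 531] depthpt [ 0.696 -0.043  0.124]
yellow [  2. 230.] [  0 220   7  29 112] depthpt [0.454 0.625 0.083]
yellow [507.4 334.7] [501 324  11  24 176] depthpt [ 0.148 -0.725  0.003]
orange [120.9  78.7] [  83   62   77   31 1195] depthpt [0.848 0.318 0.104]
orange [128.4 224. ] [124 220   9   9  64] depthpt [0.463 0.281 0.161]
orange [163.5 221.2] [161 220   6   4  13] depthpt [0.471 0.205 0.104]
orange [140.7 256.1] [138 254   6   5  16] depthpt [0.383 0.263 0.102]
blue [128.2  63.2] [126  61   5   6  24] depthpt [0.886 0.298 0.113]
blue [88.3 67.2] [86 65  6  6 26] depthpt [0.875 0.4   0.116]
blue [250.8 178.5] [223 172  56  14 282] depthpt [ 0.578 -0.021  0.107]
blue [476.8 235.3] [465 188  25  96 945] depthpt [ 0.423 -0.597  0.117]
blue [ 28.8 254.3] [ 12 222  30  65 926] depthpt [0.39  0.564 0.062]
blue [ 18.1 355.1] [   0  327   42   57 1983] depthpt [0.122 0.605 0.014]Traceback (most recent call last):
  File "<stdin>", line 15, in <module>
ValueError: max() iterable argument is empty
```

Run:
```python
from h import *
from rig import read_state
n="top";z=np.load(n+"0.npz"); P=dict(K=z["K"],R=z["R"],t=z["t"]); im=z["im"]
V=im.max(2).astype(int); S=im.min(2).astype(int)
sub=V[118:150,236:284]
for c,s in blobs(sub<70,3)[0]: print("hole",np.round(c+[236,118],1),s[4],np.round(ray(P,c+[236,118],.13),4))
hsv=cv2.cvtColor(im,cv2.COLOR_RGB2HSV).astype(int)
m=(hsv[...,0]>15)&(hsv[...,0]<25)&(hsv[...,1]>150)&(hsv[...,2]>100); m[:,:230]=0;m[:,290:]=0
ys,xs=np.nonzero(m); r=cv2.minAreaRect(np.c_[xs,ys].astype(np.float32)); print(r); b=[ray(P,q,.13) for q in cv2.boxPoints(r)]; print(np.round(b,4), np.mean(b,0))
for c,s in blobs(V[176:200,236:264]<60,6)[0]: print("tab",np.round(c+[236,176],1),s, np.round(ray(P,c+[236,176],.1),4))
print("rod",np.round(ray(P,(128.4,224),.165),4))
a,bb,d=[ray(P,q,.165)for q in [(128.4,224),(128.4,223),(129.4,224)]];print(bb-a,d-a)
st=read_state(); M=Ro.from_rotvec(st["tcp_rot"]).as_matrix(); print(np.round(M,3))
Pw=__import__('rig').vision.camera_params("wrist"); R=Pw["R"]; C=-R.T@Pw["t"]; print("wristcam in tool",np.round(M.T@(C-st["position"]),3), np.round(R@M,2).tolist(), Pw["camera_matrix"][0][0])
cv2.imwrite("pics/crop1.png",cv2.resize(cv2.cvtColor(im[190:270,100:180],cv2.COLOR_RGB2BGR),None,fx=6,fy=6,interpolation=cv2.INTER_CUBIC))
```

```text
hole [280.2 118.1] 8 [ 0.7307 -0.0982  0.13  ]
hole [249.8 130.9] 23 [ 0.698  -0.0192  0.13  ]
hole [258.9 132.5] 24 [ 0.6936 -0.0425  0.13  ]
hole [268.  134.3] 24 [ 0.6887 -0.0658  0.13  ]
((258.9360046386719, 132.3520050048828), (37.387062072753906, 17.709659576416016), 10.30484676361084)
[[ 6.805e-01  8.800e-03  1.300e-01]
 [ 7.260e-01  1.000e-04  1.300e-01]
 [ 7.075e-01 -9.430e-02  1.300e-01]
 [ 6.621e-01 -8.520e-02  1.300e-01]] [ 0.69404884 -0.04261293  0.13      ]
tab [249.9 185.7] [  0   1  28  20 197] [ 0.5598 -0.0181  0.1   ]
tab [257.  176.8] [13  0 15  3 24] [ 0.5828 -0.0368  0.1   ]
rod [0.4631 0.2797 0.165 ]
[2.42116199e-03 2.63654770e-05 0.00000000e+00] [-3.46569040e-05 -2.41365402e-03  0.00000000e+00]
[[-0.895 -0.001 -0.446]
 [ 0.446 -0.002 -0.895]
 [-0.    -1.     0.002]]
wristcam in tool [-0.08  -0.129 -0.   ] [[-0.0, -0.0, 1.0], [0.95, -0.31, -0.0], [0.31, 0.95, 0.0]] 277.5517718185687
```

View pics/crop1.png

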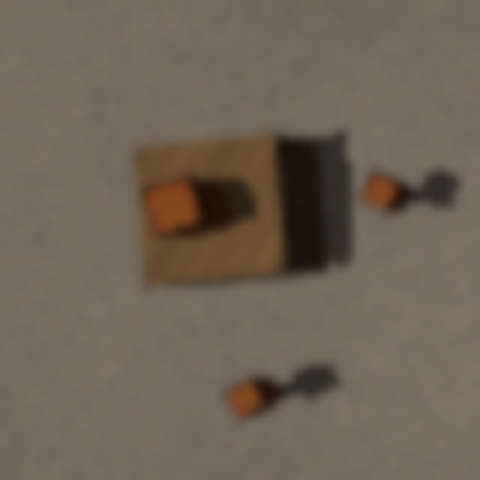

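The crop shows the large orange handle standing in the wooden block at crop (173,207), with both thin decoys outside it. The choice is confirmed.

Emit:
step_arm --slide '[[-0.052, 0, 0.03], [-0.104, 0, 0.06], [-0.156, 0, 0.09], [-0.208, 0, 0.12], [-0.26, 0, 0.15]]' --angular '[[0, -8, 0], [0, -16, 0], [0, -24, 0], [0, -32, 0], [0, -40, 0]]' --fingers 0

```text
clock: 0.72
position: [0.4449, 0.3075, 0.2451]
tcp_rot: [-0.254, 2.093, -2.094]
force: [0.6, -0.1, -0.2]
width: 0.999
```

```bash
cat > rodlook.py <<'E'
from h import *
from rig import read_state
import sys
st=read_state(); im,d,P=grab("wrist","pics/%s.png"%sys.argv[1])
M=Ro.from_rotvec(st["tcp_rot"]).as_matrix(); print(np.round(M,3).tolist(),np.round(st["position"],4),st["clock"],np.round(st["force"],1))
hsv=cv2.cvtColor(im,cv2.COLOR_RGB2HSV).astype(int)
m=(hsv[...,0]>=3)&(hsv[...,0]<14)&(hsv[...,1]>150)&(hsv[...,2]>60)
for c,s in blobs(m,60)[0]: print(np.round(c,1),s,hsv[int(c[1]),int(c[0])],np.round(ray(P,c,.165),4), np.round(ray(P,c,.1),4))
E
python3 rodlook.py w1
```

```text
[[-0.971, -0.0, 0.239], [-0.239, -0.0, -0.971], [0.0, -1.0, 0.0]] [0.4449 0.3075 0.2451] 0.725 [ 0.6 -0.1 -0.2]
[292.5 167.4] [279 159  31  20 339] [ 12 224  75] [0.4832 0.2856 0.165 ] [0.4711 0.273  0.1   ]
[299.4 185.5] [282 173  33  26 587] [ 12 198  98] [0.4705 0.2762 0.165 ] [0.4544 0.2608 0.1   ]
```

View pics/w1.png

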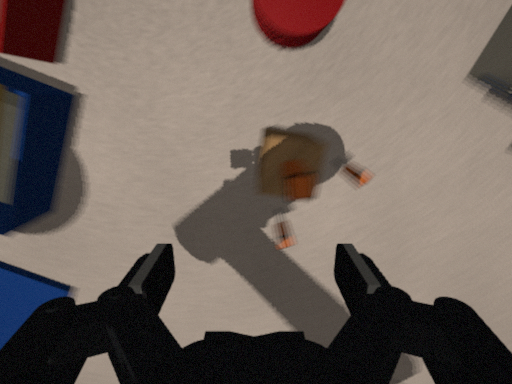

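The wrist view shows the stand with the large handle at (299,186) and the decoys at (357,173) and (285,235).

Emit:
step_arm --slide '[[-0.011, 0.015, 0.031], [-0.011, 0.03, 0.031], [-0.011, 0.03, 0.031]]' --angular '[[0, 0, 0], [0, 0, 0], [0, 0, 0]]'

```text
clock: 1.15
position: [0.4615, 0.2815, 0.2137]
tcp_rot: [-0.252, 2.095, -2.1]
force: [-0.5, 0.0, -0.4]
width: 1.001
```

```bash
python3 rodlook.py w2
```

```text
[[-0.972, -0.003, 0.234], [-0.234, -0.002, -0.972], [0.003, -1.0, 0.002]] [0.4615 0.2815 0.2137] 1.15 [-0.5  0.  -0.4]
[256.8 190. ] [244 179  27  22 486] [ 12 223  79] [0.4849 0.2843 0.165 ] [0.465  0.2786 0.1   ]
[324.6 188.4] [317 181  18  18 165] [ 11 209  78] [0.4966 0.2403 0.165 ] [0.481  0.2185 0.1   ]
[334.5 199.8] [326 192  18  17 167] [ 11 208  97] [0.4905 0.2313 0.165 ] [0.4726 0.2062 0.1   ]
[257.9 216.3] [244 204  29  26 686] [ 11 216  97] [0.4666 0.2789 0.165 ] [0.44   0.2713 0.1   ]
[252.7 250.7] [246 242  14  19 202] [ 10 198  81] [0.4396 0.2762 0.165 ] [0.4031 0.2676 0.1   ]
[253.2 266.8] [246 261  15  13 144] [ 12 212 112] [0.4267 0.2727 0.165 ] [0.3854 0.2629 0.1   ]
```

View pics/w2.png

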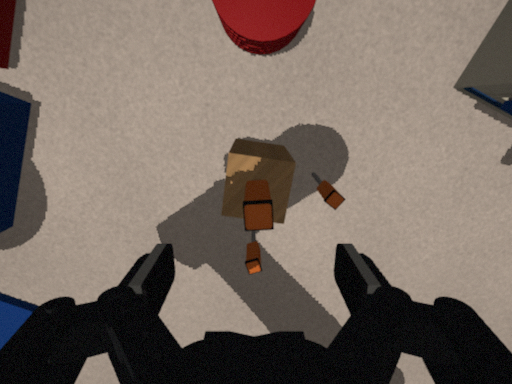

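Emit:
step_arm --slide '[[-0.003, 0.02, 0.003], [-0.003, 0.05, 0.003], [-0.003, 0.075, 0.003], [-0.003, 0.083, 0.003], [-0.003, 0.083, 0.003]]' --angular '[[0, 0, 0], [0, 0, 0], [0, 0, 0], [0, 0, 0], [0, 0, 0]]'

```text
clock: 1.82
position: [0.466, 0.2804, 0.1327]
tcp_rot: [-0.25, 2.095, -2.095]
force: [-0.4, 0.5, 0.6]
width: 0.999
```

Emit:
step_arm --slide '[[0, 0, 0], [0, 0, 0], [0, 0, 0], [0, 0, 0], [0, 0, 0]]' --angular '[[0, 0, 0], [0, 0, 0], [0, 0, 0], [0, 0, 0], [0, 0, 0]]' --fingers 255 --newtons 60

```text
clock: 2.45
position: [0.4662, 0.2797, 0.1328]
tcp_rot: [-0.248, 2.096, -2.095]
force: [-1.4, 0.1, 3.1]
width: 0.227
```

Emit:
step_arm --slide '[[0, -0.015, 0], [0, -0.045, 0], [0, -0.08, 0], [0, -0.12, 0], [0, -0.15, 0]]' --angular '[[0, 0, 0], [0, 0, 0], [0, 0, 0], [0, 0, 0], [0, 0, 0]]'

```text
clock: 3.08
position: [0.466, 0.2796, 0.2849]
tcp_rot: [-0.247, 2.097, -2.094]
force: [0.3, 0.6, -1.5]
width: 0.224
```

Run:
```python
from h import *
from rig import read_state
st=read_state(); M=Ro.from_rotvec(st["tcp_rot"]).as_matrix(); print(np.round(M,3).tolist(),np.round(st["position"],4),st["clock"],np.round(st["force"],1),st["width"])
tz=-M[:,2]; print("yaw of jaw",np.degrees(np.arctan2(*(-np.array([tz[0],-tz[1]])))), np.degrees(np.arctan2(-tz[0],tz[1])))
im,d,P=grab("scene","pics/s1.png")
im2,d2,P2=grab("top")
# where should target be: middle hole, staged so that tip is 30mm above
tgt=np.array([.694,-.0427,.2778]); print(np.round(M.T@(tgt-st["position"]),4))
```

```text
[[-0.972, 0.002, 0.234], [-0.234, 0.002, -0.972], [-0.002, -1.0, -0.001]] [0.466  0.2796 0.2849] 3.075 [ 0.3  0.6 -1.5] 0.22393420389301277
yaw of jaw 13.543909361278176 13.543909361278176
[-0.1461  0.007   0.3667]
```

Emit:
step_arm --slide '[[-0.016, 0, 0.052], [-0.034, 0, 0.108], [-0.052, 0, 0.164], [-0.07, 0, 0.22], [-0.088, 0, 0.276]]' --angular '[[0, 5, 0], [0, 10, 0], [0, 15, 0], [0, 20, 0], [0, 25, 0]]'

```text
clock: 3.8
position: [0.6163, 0.0302, 0.2813]
tcp_rot: [-0.213, -2.114, 2.114]
force: [0.8, 1.4, -0.5]
width: 0.224
```

Run:
```python
from h import *
from rig import read_state
st=read_state(); M=Ro.from_rotvec(st["tcp_rot"]).as_matrix(); print(np.round(M,3).tolist(),np.round(st["position"],4))
print(np.round(M.T@(np.array([.655,-.035,.283])-st["position"]),4))
```

```text
[[-0.979, -0.002, -0.201], [0.201, 0.0, -0.979], [0.002, -1.0, 0.0]] [0.6163 0.0302 0.2813]
[-0.051  -0.0018  0.0561]
```

Emit:
step_arm --slide '[[-0.035, 0, 0.04], [-0.051, 0, 0.056], [-0.051, 0, 0.056], [-0.051, 0, 0.056]]' --angular '[[0, 0, 0], [0, 0, 0], [0, 0, 0], [0, 0, 0]]'

```text
clock: 4.3
position: [0.6544, -0.0322, 0.2819]
tcp_rot: [-0.21, -2.116, 2.116]
force: [0.7, -0.0, -0.8]
width: 0.224
```

```bash
cat > holes.py <<'E'
from h import *
from rig import read_state
import sys
st=read_state(); im,d,P=grab("wrist","pics/%s.png"%sys.argv[1])
M=Ro.from_rotvec(st["tcp_rot"]).as_matrix(); print(np.round(M,3).tolist(),np.round(st["position"],4),st["clock"],np.round(st["force"],1),st["width"])
print("TCP-axis point at tip proj",np.round(proj(P,st["position"]+[0,0,-.118]),1))
hsv=cv2.cvtColor(im,cv2.COLOR_RGB2HSV).astype(int)
m=((hsv[...,0]>15)&(hsv[...,0]<26)&(hsv[...,1]>130)&(hsv[...,2]>70)).astype(np.uint8)
b,l=blobs(m,300); i=int(np.argmax([s[4] for c,s in b])); c,s=b[i]; print("plate",np.round(c,1),s)
x,y,w,h,_=s; V=hsv[...,2][y:y+h,x:x+w]
for c,s in blobs(V<45,30)[0]: print("hole",np.round(c+[x,y],1),s,np.round(ray(P,c+[x,y],.13),4))
E
python3 holes.py w3
```

```text
[[-0.98, -0.001, -0.198], [0.198, 0.0, -0.98], [0.001, -1.0, -0.0]] [ 0.6544 -0.0322  0.2819] 4.3 [ 0.7 -0.  -0.8] 0.22374356089419697
TCP-axis point at tip proj [253.5 192. ]
plate [257.1 140. ] [ 207  116  102   50 4330]
hole [233.9 140.5] [ 21  19  13  13 136] [ 0.7007 -0.0215  0.13  ]
hole [257.4 140.1] [ 44  18  14  13 147] [ 0.6965 -0.0446  0.13  ]
hole [281.1 140. ] [ 68  18  13  13 144] [ 0.6919 -0.0679  0.13  ]
```

View pics/w3.png

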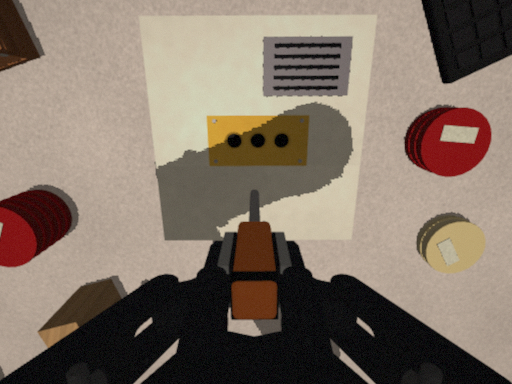

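The rod's tip shows at (254,191), matching the 192 predicted, and the holes are at (234,140), (257,140) and (281,140). I'll go over the middle hole and hover.

Emit:
step_arm --slide '[[-0.022, 0, 0.002], [-0.0435, 0, 0.0037], [-0.0435, 0.015, 0.0037], [-0.0435, 0.025, 0.0037], [-0.0435, 0.025, 0.0037]]' --angular '[[0, 0, 0], [0, 0, 0], [0, 0, 0], [0, 0, 0], [0, 0, 0]]'

```text
clock: 4.97
position: [0.6955, -0.0447, 0.2558]
tcp_rot: [-0.208, -2.115, 2.116]
force: [0.1, -0.6, -1.4]
width: 0.228
```

```bash
python3 holes.py w4
python3 - <<'E'
import cv2
a=cv2.imread("pics/w4.png"); cv2.imwrite("pics/w4c.png",cv2.resize(a[150:250,180:340],None,fx=4,fy=4,interpolation=cv2.INTER_CUBIC))
E
```

```text
[[-0.98, -0.003, -0.198], [0.198, -0.0, -0.98], [0.003, -1.0, 0.001]] [ 0.6955 -0.0447  0.2558] 4.975 [ 0.1 -0.6 -1.4] 0.2283132829064895
TCP-axis point at tip proj [253.4 191.8]
plate [253.  187.3] [ 200  164  107   50 4346]
hole [228.6 187.4] [ 22  18  14  12 135] [ 0.702  -0.0218  0.13  ]
hole [253.3 186.5] [ 47  18  14  11 113] [ 0.6982 -0.0452  0.13  ]
hole [277.8 187.3] [ 71  18  14  12 135] [ 0.6928 -0.0681  0.13  ]
```

View pics/w4c.png

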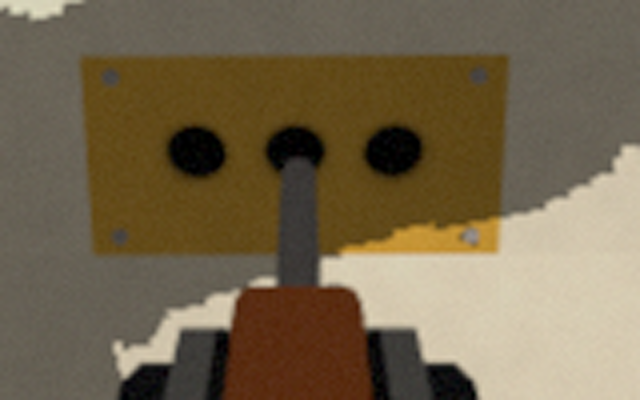

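The crop shows the tip over the middle hole's near half at crop (298,160), with the hole centre at (295,148). I'll correct by 2 mm forward and 0.7 mm left, then enter slowly.

Emit:
step_arm --slide '[[-0.002, 0.004, -0.0007], [-0.002, 0.007, -0.0007], [-0.002, 0.009, -0.0007], [-0.002, 0.011, -0.0007], [-0.002, 0.013, -0.0007]]' --angular '[[0, 0, 0], [0, 0, 0], [0, 0, 0], [0, 0, 0], [0, 0, 0]]'

```text
clock: 5.65
position: [0.699, -0.0452, 0.2442]
tcp_rot: [-0.213, -2.116, 2.116]
force: [-0.4, 1.1, -0.9]
width: 0.226
```

Emit:
step_arm --slide '[[0, 0.002, 0], [0, 0.004, 0], [0, 0.006, 0], [0, 0.008, 0], [0, 0.01, 0]]' --angular '[[0, 0, 0], [0, 0, 0], [0, 0, 0], [0, 0, 0], [0, 0, 0]]'

```text
clock: 6.28
position: [0.699, -0.0451, 0.2342]
tcp_rot: [-0.212, -2.116, 2.116]
force: [0.4, 0.8, -0.3]
width: 0.223
```

Emit:
step_arm --slide '[[0, 0.001, 0], [0, 0.002, 0], [0, 0.003, 0], [0, 0.004, 0], [0, 0.005, 0]]' --angular '[[0, 0, 0], [0, 0, 0], [0, 0, 0], [0, 0, 0], [0, 0, 0]]'

```text
clock: 6.9
position: [0.699, -0.0451, 0.2292]
tcp_rot: [-0.212, -2.116, 2.116]
force: [0.2, 0.6, -0.6]
width: 0.228
```

Emit:
step_arm --slide '[[0, 0.0012, 0], [0, 0.0024, 0], [0, 0.0036, 0], [0, 0.0048, 0], [0, 0.006, 0]]' --angular '[[0, 0, 0], [0, 0, 0], [0, 0, 0], [0, 0, 0], [0, 0, 0]]'

```text
clock: 7.52
position: [0.699, -0.0451, 0.2232]
tcp_rot: [-0.212, -2.116, 2.116]
force: [0.0, 0.1, -0.3]
width: 0.226
```

Emit:
step_arm --slide '[[0, 0.0012, 0], [0, 0.0024, 0], [0, 0.0036, 0], [0, 0.0048, 0], [0, 0.006, 0]]' --angular '[[0, 0, 0], [0, 0, 0], [0, 0, 0], [0, 0, 0], [0, 0, 0]]'

```text
clock: 8.15
position: [0.699, -0.0451, 0.2172]
tcp_rot: [-0.212, -2.116, 2.116]
force: [0.1, -0.0, -1.2]
width: 0.225
```

Emit:
step_arm --slide '[[0, 0.0012, 0], [0, 0.0024, 0], [0, 0.0036, 0], [0, 0.0048, 0], [0, 0.006, 0]]' --angular '[[0, 0, 0], [0, 0, 0], [0, 0, 0], [0, 0, 0], [0, 0, 0]]'

```text
clock: 8.78
position: [0.699, -0.0451, 0.2112]
tcp_rot: [-0.212, -2.116, 2.116]
force: [0.3, 0.2, -1.6]
width: 0.227
```

Emit:
step_arm --slide '[[0, 0.0012, 0], [0, 0.0024, 0], [0, 0.0036, 0], [0, 0.0048, 0], [0, 0.006, 0]]' --angular '[[0, 0, 0], [0, 0, 0], [0, 0, 0], [0, 0, 0], [0, 0, 0]]'

```text
clock: 9.4
position: [0.699, -0.0451, 0.2052]
tcp_rot: [-0.212, -2.116, 2.116]
force: [0.3, -0.8, -0.3]
width: 0.23
```

Emit:
step_arm --slide '[[0, 0.0012, 0], [0, 0.0024, 0], [0, 0.0036, 0], [0, 0.0046, 0], [0, 0.0046, 0]]' --angular '[[0, 0, 0], [0, 0, 0], [0, 0, 0], [0, 0, 0], [0, 0, 0]]'

```text
clock: 10.02
position: [0.6989, -0.0451, 0.2006]
tcp_rot: [-0.212, -2.116, 2.116]
force: [0.2, 0.4, -1.4]
width: 0.221
```

Nothing under the middle hole down to 47 mm, so I'll retract and try the left one.

Emit:
step_arm --slide '[[0, -0.03, 0], [0, -0.058, 0], [0, -0.058, 0], [0, -0.058, -0.02], [0, -0.058, -0.024]]' --angular '[[0, 0, 0], [0, 0, 0], [0, 0, 0], [0, 0, 0], [0, 0, 0]]'

```text
clock: 10.65
position: [0.7034, -0.0199, 0.2569]
tcp_rot: [-0.208, -2.116, 2.116]
force: [-1.2, -0.6, -1.1]
width: 0.226
```

Emit:
step_arm --slide '[[0, 0.007, 0], [0, 0.01, 0], [0, 0.012, 0], [0, 0.014, 0], [0, 0.016, 0]]' --angular '[[0, 0, 0], [0, 0, 0], [0, 0, 0], [0, 0, 0], [0, 0, 0]]'

```text
clock: 11.28
position: [0.7038, -0.0218, 0.2428]
tcp_rot: [-0.213, -2.116, 2.116]
force: [1.4, 0.8, -0.9]
width: 0.227
```

Emit:
step_arm --slide '[[0, 0.0018, 0], [0, 0.0036, 0], [0, 0.0054, 0], [0, 0.0072, 0], [0, 0.009, 0]]' --angular '[[0, 0, 0], [0, 0, 0], [0, 0, 0], [0, 0, 0], [0, 0, 0]]'

```text
clock: 11.9
position: [0.7037, -0.0216, 0.2336]
tcp_rot: [-0.212, -2.116, 2.116]
force: [-0.3, 0.1, -0.0]
width: 0.23
```

Emit:
step_arm --slide '[[0, 0.0012, 0], [0, 0.0024, 0], [0, 0.0036, 0], [0, 0.0048, 0], [0, 0.006, 0]]' --angular '[[0, 0, 0], [0, 0, 0], [0, 0, 0], [0, 0, 0], [0, 0, 0]]'

```text
clock: 12.52
position: [0.7038, -0.0216, 0.2277]
tcp_rot: [-0.212, -2.116, 2.116]
force: [0.0, 1.0, -0.3]
width: 0.229
```

Emit:
step_arm --slide '[[0, 0.0012, 0], [0, 0.0024, 0], [0, 0.0036, 0], [0, 0.0048, 0], [0, 0.006, 0]]' --angular '[[0, 0, 0], [0, 0, 0], [0, 0, 0], [0, 0, 0], [0, 0, 0]]'

```text
clock: 13.15
position: [0.7037, -0.0216, 0.2216]
tcp_rot: [-0.212, -2.116, 2.116]
force: [-0.7, 0.3, -2.0]
width: 0.224
```

Emit:
step_arm --slide '[[0, 0.0012, 0], [0, 0.0024, 0], [0, 0.0036, 0], [0, 0.0048, 0], [0, 0.006, 0]]' --angular '[[0, 0, 0], [0, 0, 0], [0, 0, 0], [0, 0, 0], [0, 0, 0]]'

```text
clock: 13.78
position: [0.7037, -0.0216, 0.2156]
tcp_rot: [-0.212, -2.116, 2.116]
force: [1.3, -0.9, -1.3]
width: 0.226
```

Emit:
step_arm --slide '[[0, 0.0012, 0], [0, 0.0024, 0], [0, 0.0036, 0], [0, 0.0048, 0], [0, 0.006, 0]]' --angular '[[0, 0, 0], [0, 0, 0], [0, 0, 0], [0, 0, 0], [0, 0, 0]]'

```text
clock: 14.4
position: [0.7038, -0.0216, 0.2097]
tcp_rot: [-0.212, -2.116, 2.116]
force: [-0.2, 0.2, -1.8]
width: 0.227
```

Emit:
step_arm --slide '[[0, 0.0012, 0], [0, 0.0024, 0], [0, 0.0036, 0], [0, 0.0048, 0], [0, 0.006, 0]]' --angular '[[0, 0, 0], [0, 0, 0], [0, 0, 0], [0, 0, 0], [0, 0, 0]]'

```text
clock: 15.02
position: [0.7037, -0.0216, 0.2037]
tcp_rot: [-0.212, -2.116, 2.116]
force: [-0.2, -0.0, -1.1]
width: 0.219
```

Emit:
step_arm --slide '[[0, 0.0012, 0], [0, 0.0024, 0], [0, 0.0032, 0], [0, 0.0032, 0]]' --angular '[[0, 0, 0], [0, 0, 0], [0, 0, 0], [0, 0, 0]]'

```text
clock: 15.52
position: [0.7037, -0.0216, 0.2004]
tcp_rot: [-0.212, -2.116, 2.116]
force: [0.5, -0.1, -0.1]
width: 0.227
```

Nothing at the left either; on to the right hole.

Emit:
step_arm --slide '[[0, -0.03, 0], [0, -0.058, 0], [0, -0.058, 0], [0, -0.058, 0.035], [0, -0.058, 0.048]]' --angular '[[0, 0, 0], [0, 0, 0], [0, 0, 0], [0, 0, 0], [0, 0, 0]]'

```text
clock: 16.15
position: [0.6933, -0.0698, 0.2572]
tcp_rot: [-0.211, -2.114, 2.115]
force: [0.5, 0.1, -1.6]
width: 0.228
```

Emit:
step_arm --slide '[[0, 0.003, 0], [0, 0.008, 0], [0, 0.011, 0], [0, 0.0135, 0], [0, 0.016, 0]]' --angular '[[0, 0, 0], [0, 0, 0], [0, 0, 0], [0, 0, 0], [0, 0, 0]]'

```text
clock: 16.77
position: [0.6943, -0.0683, 0.2423]
tcp_rot: [-0.212, -2.116, 2.116]
force: [0.2, 0.6, -1.4]
width: 0.224
```

Emit:
step_arm --slide '[[0, 0.0018, 0], [0, 0.0036, 0], [0, 0.0054, 0], [0, 0.0072, 0], [0, 0.009, 0]]' --angular '[[0, 0, 0], [0, 0, 0], [0, 0, 0], [0, 0, 0], [0, 0, 0]]'

```text
clock: 17.4
position: [0.6942, -0.0686, 0.2334]
tcp_rot: [-0.212, -2.116, 2.116]
force: [0.1, -0.5, -0.8]
width: 0.227
```

Emit:
step_arm --slide '[[0, 0.0012, 0], [0, 0.0024, 0], [0, 0.0036, 0], [0, 0.0048, 0], [0, 0.006, 0]]' --angular '[[0, 0, 0], [0, 0, 0], [0, 0, 0], [0, 0, 0], [0, 0, 0]]'

```text
clock: 18.02
position: [0.6946, -0.0688, 0.2291]
tcp_rot: [-0.214, -2.117, 2.118]
force: [-0.5, 0.9, 5.7]
width: 0.226
```

Contact: 5.7 N at about 19 mm depth. Pressing gently.

Emit:
step_arm --slide '[[0, 0.001, 0], [0, 0.002, 0], [0, 0.003, 0], [0, 0.004, 0], [0, 0.004, 0]]' --angular '[[0, 0, 0], [0, 0, 0], [0, 0, 0], [0, 0, 0], [0, 0, 0]]'

```text
clock: 18.65
position: [0.6946, -0.0689, 0.2264]
tcp_rot: [-0.215, -2.117, 2.119]
force: [-1.2, 0.8, 6.9]
width: 0.225
```

Emit:
step_arm --slide '[[0, 0.001, 0], [0, 0.002, 0], [0, 0.003, 0], [0, 0.003, 0]]' --angular '[[0, 0, 0], [0, 0, 0], [0, 0, 0], [0, 0, 0]]'

```text
clock: 19.15
position: [0.6947, -0.0689, 0.2234]
tcp_rot: [-0.215, -2.117, 2.119]
force: [-2.2, 0.3, 8.2]
width: 0.227
```

```bash
cat > tray.py <<'E'
from h import *
im,d,P=grab("top","pics/t_last.png")
hsv=cv2.cvtColor(im,cv2.COLOR_RGB2HSV).astype(int)
m=(hsv[...,0]>105)&(hsv[...,0]<122)&(hsv[...,1]>140); m[:,:205]=0; m[:,310:]=0; m[:150]=0;m[260:]=0
for c,s in blobs(m,12)[0]: print("blue",np.round(c,1),s)
E
python3 tray.py
```

```text
blue [253.3 179.1] [228 173  51  13 262]
```

Emit:
step_arm --slide '[[0, 0.0008, 0], [0, 0.0016, 0], [0, 0.0016, 0]]' --angular '[[0, 0, 0], [0, 0, 0], [0, 0, 0]]'

```text
clock: 19.58
position: [0.6947, -0.0689, 0.2212]
tcp_rot: [-0.215, -2.117, 2.118]
force: [-2.3, -0.3, 6.3]
width: 0.228
```

```bash
python3 tray.py
```

```text
blue [252.9 191.6] [231 186  46  12 188]
```

The tray sprang about 32 mm out as the force dropped. Now withdrawing the rod.

Emit:
step_arm --slide '[[0, -0.02, 0], [0, -0.045, 0], [0, -0.066, 0], [0, -0.066, 0]]' --angular '[[0, 0, 0], [0, 0, 0], [0, 0, 0], [0, 0, 0]]'

```text
clock: 20.12
position: [0.695, -0.0686, 0.2867]
tcp_rot: [-0.217, -2.119, 2.117]
force: [-0.7, -0.3, -0.8]
width: 0.224
```

```bash
python3 holes.py w5
python3 - <<'E'
from h import *
from rig import read_state
st=read_state(); M=Ro.from_rotvec(st["tcp_rot"]).as_matrix()
print(np.round(M.T@(np.array([.466,.2796,.2849])-st["position"]),4))
R2=Ro.from_rotvec([-0.248,2.096,-2.095]); print("turn",np.round((Ro.from_rotvec(st["tcp_rot"]).inv()*R2).as_rotvec(degrees=True),2))
E
```

```text
[[-0.98, 0.004, -0.199], [0.199, 0.0, -0.98], [-0.004, -1.0, -0.001]] [ 0.695  -0.0686  0.2867] 20.125 [-0.7 -0.3 -0.8] 0.22433466823629727
TCP-axis point at tip proj [253.6 192.6]
plate [230.5 183.9] [ 184  163   95   45 3484]
hole [210.2 184.2] [ 20  16  13  11 106] [ 0.7014 -0.0223  0.13  ]
hole [232. 184.] [ 42  16  13  11 112] [ 0.6969 -0.0453  0.13  ]
hole [254.1 184. ] [ 64  16  13  11 112] [ 0.6923 -0.0684  0.13  ]
[ 0.2929  0.     -0.2957]
turn [ 1.000e-02 -2.502e+01  0.000e+00]
```

Emit:
step_arm --slide '[[0.035, 0, -0.035], [0.077, 0, -0.078], [0.119, 0, -0.12], [0.161, 0, -0.163], [0.203, 0, -0.205]]' --angular '[[0, -5, 0], [0, -10, 0], [0, -15, 0], [0, -20, 0], [0, -25, 0]]'

```text
clock: 20.8
position: [0.5341, 0.1738, 0.2832]
tcp_rot: [-0.254, 2.095, -2.096]
force: [-0.2, 0.3, -1.2]
width: 0.225
```

Run:
```python
from h import *
from rig import read_state
st=read_state(); M=Ro.from_rotvec(st["tcp_rot"]).as_matrix()
print(np.round(M.T@(np.array([.466,.2796,.2849])-st["position"]),4))
```

```text
[ 0.0411 -0.0016 -0.1189]
```

Emit:
step_arm --slide '[[0.02, 0, -0.058], [0.041, 0, -0.112], [0.041, 0, -0.119], [0.041, 0.02, -0.119], [0.041, 0.035, -0.119]]' --angular '[[0, 0, 0], [0, 0, 0], [0, 0, 0], [0, 0, 0], [0, 0, 0]]'

```text
clock: 21.42
position: [0.4678, 0.278, 0.2479]
tcp_rot: [-0.251, 2.096, -2.099]
force: [-1.0, 0.4, -1.0]
width: 0.223
```

Emit:
step_arm --slide '[[0, 0.008, 0], [0, 0.015, 0], [0, 0.015, 0]]' --angular '[[0, 0, 0], [0, 0, 0], [0, 0, 0]]'

```text
clock: 21.8
position: [0.4684, 0.2783, 0.2345]
tcp_rot: [-0.249, 2.096, -2.097]
force: [-0.2, 0.5, -0.7]
width: 0.225
```

Run:
```python
from h import *
from rig import read_state
st=read_state(); M=Ro.from_rotvec(st["tcp_rot"]).as_matrix()
print(np.round(M.T@(np.array([.466,.2797,.1328])-st["position"]),4),st["position"])
im,d,P=grab("wrist","pics/w6.png"); print(proj(P,st["position"]+[0,0,-.118]),proj(P,[.466,.2797,.1]))
cv2.imwrite("pics/w6c.png",cv2.resize(cv2.cvtColor(im[140:260,180:340],cv2.COLOR_RGB2BGR),None,fx=4,fy=4,interpolation=cv2.INTER_CUBIC))
```

```text
[ 0.0019  0.1017 -0.0019] [0.46837298 0.27832729 0.2344746 ]
[253.008358   191.74275284] [251.14039347 188.56715157]
```

View pics/w6c.png

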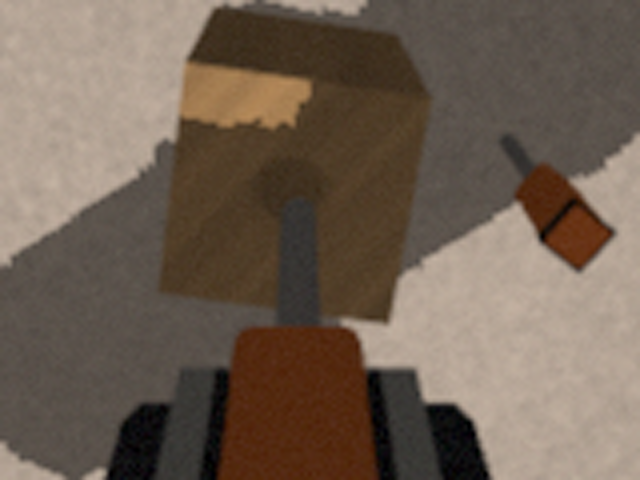

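The crop shows the tip at (298,200) by the stand hole's centre, about (291,190). I'll make a small correction and enter.

Emit:
step_arm --slide '[[0.0005, 0, -0.0017], [0.0005, 0.01, -0.0017], [0.0005, 0.016, -0.0017], [0.0005, 0.021, -0.0017], [0.0005, 0.026, -0.0017]]' --angular '[[0, 0, 0], [0, 0, 0], [0, 0, 0], [0, 0, 0], [0, 0, 0]]'

```text
clock: 22.48
position: [0.4674, 0.2802, 0.2085]
tcp_rot: [-0.249, 2.096, -2.096]
force: [-0.3, 0.1, -0.1]
width: 0.228
```

Inside without force; lowering on.

Emit:
step_arm --slide '[[0, 0.01, 0], [0, 0.025, 0], [0, 0.042, 0], [0, 0.058, 0], [0, 0.066, 0]]' --angular '[[0, 0, 0], [0, 0, 0], [0, 0, 0], [0, 0, 0], [0, 0, 0]]'

```text
clock: 23.1
position: [0.4668, 0.2797, 0.1412]
tcp_rot: [-0.251, 2.095, -2.099]
force: [0.0, 0.3, -0.7]
width: 0.228
```

Emit:
step_arm --slide '[[0, 0.003, 0], [0, 0.006, 0], [0, 0.008, 0], [0, 0.009, 0], [0, 0.009, 0]]' --angular '[[0, 0, 0], [0, 0, 0], [0, 0, 0], [0, 0, 0], [0, 0, 0]]'

```text
clock: 23.72
position: [0.4674, 0.2803, 0.1341]
tcp_rot: [-0.249, 2.096, -2.096]
force: [0.2, 0.4, -0.8]
width: 0.229
```

Emit:
step_arm --slide '[[0, 0.001, 0], [0, 0.0015, 0], [0, 0.0015, 0]]' --angular '[[0, 0, 0], [0, 0, 0], [0, 0, 0]]'

```text
clock: 24.1
position: [0.4675, 0.2803, 0.1328]
tcp_rot: [-0.249, 2.096, -2.096]
force: [-1.3, -0.6, 1.8]
width: 0.222
```

Emit:
step_arm --slide '[[0, 0, 0], [0, 0, 0], [0, 0, 0], [0, 0, 0], [0, 0, 0]]' --angular '[[0, 0, 0], [0, 0, 0], [0, 0, 0], [0, 0, 0], [0, 0, 0]]' --fingers 0

```text
clock: 24.72
position: [0.4674, 0.2802, 0.1324]
tcp_rot: [-0.249, 2.096, -2.096]
force: [-0.2, -0.0, -0.6]
width: 0.997
```

Emit:
step_arm --slide '[[0, -0.01, 0], [0, -0.04, 0], [0, -0.08, 0], [0, -0.1, 0], [0, -0.1, 0]]' --angular '[[0, 0, 0], [0, 0, 0], [0, 0, 0], [0, 0, 0], [0, 0, 0]]'

```text
clock: 25.35
position: [0.4681, 0.2809, 0.2348]
tcp_rot: [-0.245, 2.098, -2.091]
force: [0.4, -0.2, 0.0]
width: 1.0
```

```bash
python3 rodlook.py w7
python3 - <<'E'
from h import *
from rig import read_state
im,d,P=grab("top","pics/top2.png")
hsv=cv2.cvtColor(im,cv2.COLOR_RGB2HSV).astype(int)
H,S,V=[hsv[...,i] for i in range(3)]
for nm,m in [("orange",(H>=3)&(H<13)&(S>150)&(V>60)),("blue",(H>105)&(H<122)&(S>140))]:
    for c,s in blobs(m,12)[0]:
        if 100<c[0]<300 and c[1]>100: print(nm,np.round(c,1),s, np.round(ray(P,c,.165),4))
for c,s in blobs(V[176:225,225:275]<60,6)[0]: print("dark",np.round(c+[225,176],1),s, np.round(ray(P,c+[225,176],.1),4))
st=read_state(); M=Ro.from_rotvec(st["tcp_rot"]).as_matrix()
ex=np.array([.9803,-.1975,0]);ey=np.array([.1975,.9803,0]); mid=np.array([.6969,-.0448,.13])
tab=mid-ex*(.110+.03+.025); tab[2]=.09; print("tab pred",tab, "from rot",np.round(M.T@(tab+[0,0,.16]-st["position"]),4), st["position"])
cv2.imwrite("pics/top2c.png",cv2.resize(cv2.cvtColor(im[100:270,95:315],cv2.COLOR_RGB2BGR),None,fx=3,fy=3,interpolation=cv2.INTER_CUBIC))
E
```

```text
[[-0.972, 0.004, 0.234], [-0.234, 0.004, -0.972], [-0.004, -1.0, -0.003]] [0.4681 0.2809 0.2348] 25.35 [ 0.4 -0.2  0. ]
[254.9 188.9] [243 180  25  18 381] [ 11 229  78] [0.486  0.2839 0.165 ] [0.4668 0.2792 0.1   ]
[318.5 189.5] [312 183  16  15 133] [ 11 224  73] [0.4967 0.2374 0.165 ] [0.481  0.2174 0.1   ]
[326.8 199.9] [319 193  17  15 141] [ 12 209  94] [0.4903 0.2288 0.165 ] [0.4725 0.206  0.1   ]
[255. 212.] [243 201  25  23 557] [ 11 205  96] [0.4679 0.2794 0.165 ] [0.4428 0.2732 0.1   ]
[252.  247.6] [246 239  13  18 176] [ 11 202  77] [0.4376 0.2746 0.165 ] [0.4025 0.2668 0.1   ]
[252.1 262. ] [245 256  15  13 124] [ 12 200 115] [0.4248 0.2714 0.165 ] [0.3855 0.2626 0.1   ]
orange [141.  256.1] [139 254   5   5  22] [0.3854 0.2486 0.165 ]
blue [249.  190.8] [222 185  55  13 209] [ 0.5402 -0.0141  0.165 ]
dark [263.6 178.2] [24  0 26  6 44] [ 0.579  -0.0542  0.1   ]
dark [248.7 196.8] [  0  12  50  20 199] [ 0.5307 -0.0144  0.1   ]
tab pred [ 0.5351505 -0.0122125  0.09     ] from rot [ 0.002  -0.0181  0.3   ] [0.46692672 0.27996516 0.23193588]
```

View pics/top2c.png

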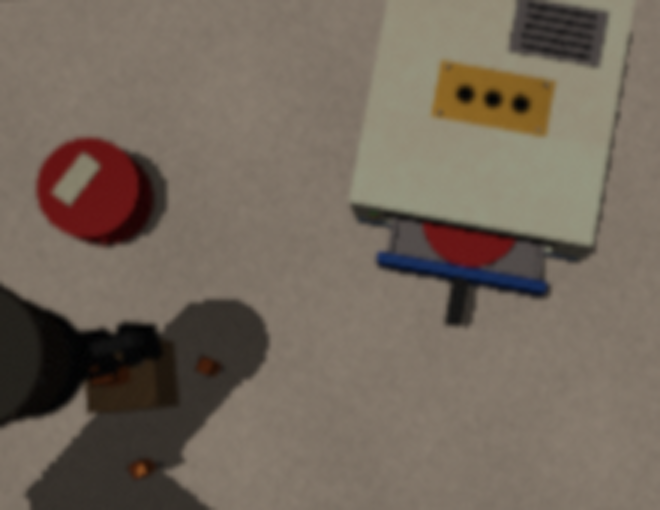

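The rod stands upright in the stand at its old place, and the tray is ajar with the tab at about top (248,201). Moving over the tab.

Emit:
step_arm --slide '[[0.002, 0, 0.055], [0.004, 0, 0.115], [0.007, 0, 0.175], [0.009, 0, 0.235], [0.011, 0, 0.292]]' --angular '[[0, 5, 0], [0, 10, 0], [0, 15, 0], [0, 20, 0], [0, 25, 0]]'

```text
clock: 26.08
position: [0.5244, -0.0083, 0.231]
tcp_rot: [-0.212, -2.113, 2.114]
force: [1.3, 1.3, 0.1]
width: 0.999
```

Emit:
step_arm --slide '[[0, 0, 0.005], [0, 0, 0.005]]' --angular '[[0, 0, 0], [0, 0, 0]]'

```text
clock: 26.32
position: [0.5234, -0.0115, 0.2312]
tcp_rot: [-0.211, -2.114, 2.115]
force: [0.2, -0.3, -0.3]
width: 1.003
```

```bash
python3 holes.py w8
```

```text
[[-0.98, -0.002, -0.2], [0.2, -0.0, -0.98], [0.002, -1.0, 0.001]] [ 0.5234 -0.0115  0.2312] 26.325 [ 0.2 -0.3 -0.3] 1.0028375502599027
TCP-axis point at tip proj [253.4 191.9]Traceback (most recent call last):
  File "holes.py", line 9, in <module>
    b,l=blobs(m,300); i=int(np.argmax([s[4] for c,s in b])); c,s=b[i]; print("plate",np.round(c,1),s)
                            ~~~~~~~~~^^^^^^^^^^^^^^^^^^^^^
    return _wrapfunc(a, 'argmax', axis=axis, out=out, **kwds)
    return _wrapit(obj, method, *args, **kwds)
    result = getattr(arr, method)(*args, **kwds)
ValueError: attempt to get argmax of an empty sequence
```

View pics/w8.png

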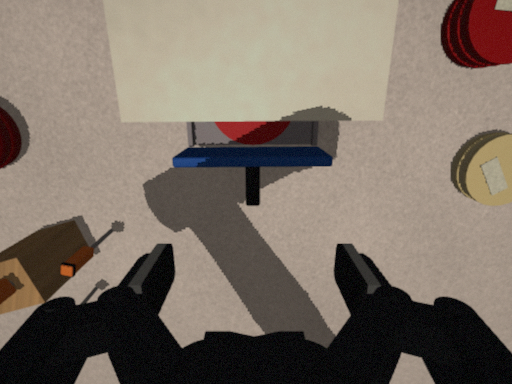

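The tab runs from (252,166) at the tray's front to its outer end at (252,205), square to the camera.

Run:
```python
from h import *
from rig import vision, read_state
p=vision.camera_params("wrist"); P=dict(K=p["camera_matrix"],R=p["R"],t=p["t"]); st=read_state(); M=Ro.from_rotvec(st["tcp_rot"]).as_matrix()
im=cv2.imread("pics/w8.png"); V=im.max(2)
print([ (r,np.nonzero(V[r,235:270]<25)[0][[0,-1]]+235) for r in (172,180,190,198)], V[160:212,252].tolist())
for uv in [(252.5,166),(252.5,204)]: 
  X=ray(P,uv,.10); print(uv,np.round(X,4),np.round(M.T@(X-st["position"]),4))
```

```text
[(172, array([246, 258])), (180, array([246, 258])), (190, array([246, 258])), (198, array([247, 258]))] [59, 63, 55, 54, 54, 55, 39, 22, 17, 15, 14, 6, 12, 12, 18, 8, 4, 16, 8, 12, 5, 20, 11, 6, 4, 17, 15, 10, 0, 11, 8, 19, 7, 12, 7, 11, 4, 11, 13, 13, 3, 14, 11, 8, 15, 91, 154, 172, 173, 170, 173, 169]
(252.5, 166) [ 0.5451 -0.0142  0.1   ] [-0.022   0.1315 -0.001 ]
(252.5, 204) [ 0.5071 -0.0065  0.1   ] [ 0.0168  0.1315 -0.001 ]
```

Emit:
step_arm --slide '[[0.002, 0.03, -0.001], [0.002, 0.08, -0.001], [0.002, 0.125, -0.001], [0.002, 0.146, -0.001], [0.002, 0.146, -0.001]]' --angular '[[0, 0, 0], [0, 0, 0], [0, 0, 0], [0, 0, 0], [0, 0, 0]]'

```text
clock: 27.0
position: [0.521, -0.0086, 0.0847]
tcp_rot: [-0.205, -2.114, 2.117]
force: [-0.3, -0.4, 0.1]
width: 1.0
```

Emit:
step_arm --slide '[[0, 0, 0], [0, 0, 0], [0, 0, 0], [0, 0, 0], [0, 0, 0]]' --angular '[[0, 0, 0], [0, 0, 0], [0, 0, 0], [0, 0, 0], [0, 0, 0]]' --fingers 255 --newtons 30

```text
clock: 27.62
position: [0.5224, -0.0099, 0.0871]
tcp_rot: [-0.212, -2.117, 2.117]
force: [-0.9, -1.7, 4.3]
width: 0.158
```

Emit:
step_arm --slide '[[0.008, 0, 0], [0.022, 0, 0], [0.036, 0, 0], [0.05, 0, 0], [0.06, 0, 0]]' --angular '[[0, 0, 0], [0, 0, 0], [0, 0, 0], [0, 0, 0], [0, 0, 0]]'

```text
clock: 28.25
position: [0.4633, 0.0019, 0.087]
tcp_rot: [-0.213, -2.117, 2.118]
force: [3.0, -4.9, 5.3]
width: 0.154
```

Emit:
step_arm --slide '[[0.002, 0, 0], [0.004, 0, 0], [0.006, 0, 0], [0.008, 0, 0]]' --angular '[[0, 0, 0], [0, 0, 0], [0, 0, 0], [0, 0, 0]]'

```text
clock: 28.75
position: [0.4566, 0.0033, 0.087]
tcp_rot: [-0.214, -2.117, 2.118]
force: [5.5, -11.2, -0.3]
width: 0.159
```

Emit:
step_arm --slide '[[0, 0, 0.0015], [0.002, 0, 0.0015], [0.004, 0, 0.0015], [0.004, 0, 0.0015]]' --angular '[[0, 0, 0], [0, 0, 0], [0, 0, 0], [0, 0, 0]]'

```text
clock: 29.25
position: [0.4565, 0.0033, 0.0871]
tcp_rot: [-0.222, -2.124, 2.12]
force: [15.9, -11.0, -7.5]
width: 0.161
```

The end stop is reached (no motion, force rising). Relaxing and releasing.

Emit:
step_arm --slide '[[-0.003, 0, 0.001], [-0.003, 0, 0.001]]' --angular '[[0, 0, 0], [0, 0, 0]]'

```text
clock: 29.5
position: [0.4566, 0.003, 0.0871]
tcp_rot: [-0.217, -2.122, 2.116]
force: [4.3, 3.6, 2.1]
width: 0.154
```

Emit:
step_arm --slide '[[0, 0, 0], [0, 0, 0], [0, 0, 0], [0, 0, 0], [0, 0, 0]]' --angular '[[0, 0, 0], [0, 0, 0], [0, 0, 0], [0, 0, 0], [0, 0, 0]]' --fingers 0

```text
clock: 30.12
position: [0.454, 0.0014, 0.0863]
tcp_rot: [-0.212, -2.116, 2.116]
force: [-1.0, 0.1, 0.4]
width: 1.002
```

Emit:
step_arm --slide '[[0, -0.02, 0], [0, -0.06, 0], [0, -0.11, 0], [0, -0.14, 0], [0, -0.14, 0]]' --angular '[[0, 0, 0], [0, 0, 0], [0, 0, 0], [0, 0, 0], [0, 0, 0]]'

```text
clock: 30.75
position: [0.4554, 0.0019, 0.2289]
tcp_rot: [-0.218, -2.121, 2.116]
force: [-0.6, -0.3, -0.2]
width: 1.001
```

Run:
```python
from h import *
from rig import vision, read_state
st=read_state(); M=Ro.from_rotvec(st["tcp_rot"]).as_matrix(); im,d,P=grab("wrist","pics/w9.png")
V=im.max(2); c=V[:,252]; print(np.round(st["position"],4),np.round(st["force"],1),st["width"])
r=[i for i in range(120,230) if c[i]<25]; print(r[0],r[-1])
for u in (r[0]-1,r[-1]+.5): print(np.round(ray(P,(252.5,u),.1),4))
im2,_,_=grab("scene","pics/s9.png")
a=cv2.imread("pics/w9.png"); b=cv2.imread("pics/s9.png"); cv2.imwrite("pics/f9.png",cv2.resize(np.hstack([a,b]),(800,300)))
```

```text
[0.4554 0.0019 0.2289] [-0.6 -0.3 -0.2] 1.0009326163219787
167 204
[ 0.4784 -0.0014  0.1   ]
[0.4404 0.0063 0.1   ]
```

View pics/f9.png

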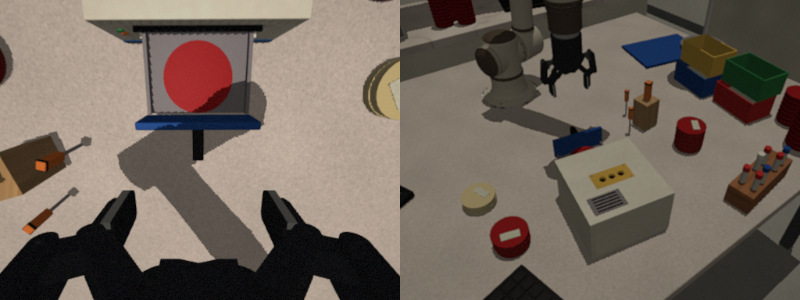

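The tray is fully out with its dish, the gripper is open and clear, the rod is upright in its stand and the stacks are in place. Handing in.

```bash
python3 -c "
from rig import arm
print(arm.finish_job())"
```

```text
the job is handed in; nothing more can be done
None
```

The job is done and handed in at about 31 s on the robot clock; no verdict is reported.

- **Finding the catch:** I took the large rod from its stand and probed the middle and left holes to about 47 mm. Neither met anything. The right hole met the catch at about 19 mm depth.
- **Pressing it:** I pressed in small steps, reading at most 8.2 N after any step. The force then fell and the tray sprang about 32 mm out.
- **Rod and tray:** I stood the rod back in its stand, then drew the tray out by its tab to the end stop. The last image measurements give about 68 mm of pull, so about 100 mm in all. At the stop the wrist force read about 20 N, with about 10 N sideways just before; I eased off before letting go.

The last pictures showed:
- the tray out with its dish inside;
- the rod upright in its stand;
- the stacks where they were, judged by eye;
- the gripper open, about 0.14 m above the tab.

The only disagreement was a 1–3 mm difference between the top and wrist cameras on the hole positions. I corrected for it from close up.

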